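# Unlock the icon turntable and index it three clicks

## Task

The icon on the turntable has to go round for the next raking-light photograph. At the disc's rim, pull the T-handle of the spring lock pin up and give it a quarter turn (either way) so that it drops into its rest notch and stays up by itself; then let go of it and push the turntable by its upright black handle three clicks (45 degrees) counter-clockwise seen from above. Leave it resting in that third click with the pin still parked up, and do not touch the icon or shift the things standing close around the turntable.

Things in the scene. Friction and masses are not known exactly. Their poses are not given: they have to be found in the camera images.
- stand: fixed grey base of the turntable: round foot 300 mm in diameter, 20 mm thick. Origin on the turntable's vertical axis at bench level, z up. In its frame the lock pin stands at direction +100 deg, on a grey pillar 88 mm tall, 40 mm wide, outside the disc (173 to 207 mm from the axis) whose arm overhangs the rim; the push handle starts at direction -115 deg, 205 mm out
- t_grip (a point): centre of the lock pin's T-handle: a dark steel cross-bar 46 mm long (its own y axis), 12 mm thick (its own x axis), 18 mm tall, on a 9 mm stem. With the pin down the centre is 139 mm above the bench, 148 mm from the turntable's axis, and the bar lies tangential to the disc. The point rises and turns with the handle
- pin_housing (a point): on the pin's axis, at the top of the fixed steel housing under the T-handle, 112 mm above the bench; 36 mm across. Its crown has a deep slot under the bar's first position and, a quarter turn either way from it, a rest notch 3 mm deep and 12 mm wide. A 5 mm cross-pin through the stem, parallel to the bar, rides in them
- lock_pin (a joint): lift of the pin in m: 0 = down, locked in a hole of the disc (7 mm deep); a spring pulls it down with 7 N at 0 and 11 N at the top stop 0.017. The handle can be turned only when the lift is above 0.013; parked in the rest notch it reads 0.010; left standing on the crown beside the notch it would read 0.013
- t_handle (a joint): angle of the T-handle in rad, counter-clockwise from above positive: 0 = bar in the deep slot (about 0.1 of play, start not exactly 0), +1.57 or -1.57 = over the rest notch, which takes the cross-pin within about 0.25 of that; stops at +-1.85. Light friction, stays where it is left
- turntable (a joint): angle of the turntable in rad, counter-clockwise from above positive: 0 = where the pin locks it at the start; it clicks at every 0.262 (15 deg), three clicks = 0.785; stops at -0.80 and +1.85. Each click takes a push of about 5 to 12 N at the handle; past the half-way hump it snaps into the next click by itself and centres there
- push_handle (a point): point on the axis of the turntable's upright handle, 80 mm above the bench: a black post about 20 mm in diameter, from 38 to 125 mm above the bench, standing clear outside the disc's edge, 205 mm from the turntable's axis, on a 12 mm rod at 49 mm height; it turns with the disc
- table_centre (a point): point on the turntable's axis at the disc's top, 58 mm above the bench. The aluminium disc is 324 mm in diameter, 18 mm thick, with 24 dark lock holes 15 deg apart near its rim
- icon: painted wooden panel 190 x 150 x 26 mm clipped flat on the middle of the disc; origin at the centre of its underside, 64 mm above the bench; the steel clips at its short ends reach 97 mm above the bench. Must not be touched
- swab_pot: small glass cup 64 mm wide, 55 mm tall; origin under its centre
- tape: roll of paper tape 100 mm wide, 24 mm tall, lying flat; origin under its centre
- flat_brush: flat varnish brush lying on the bench, about 245 mm long (its x axis), 30 mm wide, 8 mm thick

How it is judged (in metres and radians):
On the way:
1. the lock pin is parked up in its rest notch and let go, the turntable still where it was (value of joint lock_pin between 0.0085 and 0.0118 m and (value of joint t_handle between 1.2 and 1.9 rad or value of joint t_handle between -1.9 and -1.2 rad) and contact force between the fingers and t_handle below 0.3 N and value of joint turntable between -0.1 and 0.1 rad), for 0.2 s.
At the end, for the whole second after the job is handed in: the turntable rests in the third click, 45 deg counter-clockwise of its start (0.72 to 0.85 rad), and the lock pin is still parked in its rest notch (lift 8.5 to 11.8 mm, handle turned 1.2 to 1.9 rad either way) (value of joint turntable between 0.72 and 0.85 rad and velocity of joint turntable between -0.05 and 0.05 rad/s and value of joint lock_pin between 0.0085 and 0.0118 m and (value of joint t_handle between 1.2 and 1.9 rad or value of joint t_handle between -1.9 and -1.2 rad)); the robot touches nothing.
It fails at once if the icon is touched (contact force between any of the fingers, the arm and icon above 1.5 N).
It fails at once if one of the loose things around the turntable is shifted by more than 40 mm (distance of any of swab_pot, tape, flat_brush from where it was at the start of the episode above 0.04 m).
It also fails if it takes over 58 s, if anything falls off the work surface, if the arm or the gripper's body presses on something with over 40 N, if the wrist force passes 120 N, or if a joint passes its speed limit or range.

## Robot

A 7-joint arm with a two-finger parallel gripper is mounted at the origin on the work surface. World frame = base frame: x ahead of the robot, y to its left, z up, the work surface at z = 0. Lengths are in mm, angles in rad, forces in N, time in s.
With the tool pointing down it reaches from about 400 to 850 mm from the base axis. Payload 6.9 kg.
Tool frame: the origin (TCP) lies at the very end of the fingers, on their centre line; the grasp point (between the pads) lies behind it (r.grip_point_offset is the z of the grasp point in the tool frame, in mm); z points along the fingers, y is the line along which they close (so a half turn about z gives the same grasp; the last joint's range is limited). The gripper opens to 85 mm and grips with 20 to 120 N. Pads are 22 mm wide; open, the fingers measure 114 mm over their backs; the gripper's body (76 mm by 85 mm) begins 54 mm behind the grasp point. The pads swing forward as they close: fully open they stand 13 mm farther back than shut.
Start: joints at [0.105, 0.507, -0.238, 1.5, 0.126, 1.149, -0.155], TCP at [624.988, -0.025, 202.575] pointing down, gripper open.
Joint ranges: [-3.08, 3.08], [-0.24, 2.05], [-1.43, 1.35], [0, 2.5], [-1.52, 4.66], [0.17, 1.96], [-2.89, 2.89]. Speed limits (rad/s): [2.39, 2.39, 3.14, 3.14, 3.14, 3.14, 3.14].

## Interface

Orientations are given as a unit quaternion [x, y, z, w].
In Python, from bench import readout, eyes, hand_in, r gives the robot as it stands. The module is installed in compiled form; this text tells all that it offers.
- The arm moves only by the tool apply_moves, never from a script. Its argument "series" is a list of rows, each a list of 5 numbers: the shift along the tool's x, y, z in cm, then the turn about the tool's z in rad, then the opening in per cent of the stroke, from 0 (shut) to 100 (fully open). In form: [[tx, ty, tz, yaw, fingers], ...]. A call has 1 to 10 rows; each row shifts and turns the commanded pose from where the row before left it, along the tool's axes as they then stand; what a row does not reach is not made up. A row lasts 1/8 s, in which the tool goes at most 62.5 mm and 10.7 degrees, less where a joint would pass 70% of its speed; a pose out of reach is approached as far as the arm can. A call is refused whole if a number of a shift passes 6.25 or a number of a turn 0.188, either way. A call with a gripper value outside its range is refused whole. The fingers move at their own pace and stop on an object; "force" is the grip in N (left out, the last holds). Time passes only in rows, so rows that do not move let the fingers close. It gives the time, the measured TCP pose, the force, the opening and the grip force at its end, in the units of the state.
- readout.observe(): the state, without advancing time (a new reading comes with each control period).
- eyes.camera(name): name is "scene" or "side" or "wrist"; returns (picture, depth): 420x560x3 uint8, blue, green, red; 420x560 float32, mm along the optical axis (not along the pixel's ray), 0 where there is no reading.
- eyes.get_calibration(name): a dict with "mtx" (3x3 intrinsics, pixels), "R" (3x3) and "t" (3): a world point X has camera coordinates R X + t; the wrist camera has in their place "tool_from_camera" (4x4, takes a point from camera to tool coordinates, whose origin is the TCP and whose axes are the flange's). Camera axes: x right, y down, z forward; pixel columns grow to the right and rows downward; lengths in mm; the calibration is good to about 2 mm. A picture is of the moment at which its call begins: read the wrist's pose just before it. get_calibration takes no time and is no camera call.
- hand_in(): hands the job in; it is judged then, once.
Trained networks look in the newest picture that a camera, given by its name, has taken for a name from the list of things; names that differ only in an ending like _2 or _b are one class to them, and where a whole thing is asked for, a point or a joint stands for the part that bears it (a point fixed in the world has none). Each returns a list of dicts, best first, with "confidence" (0 to 1); they miss things now and then, are a little off and sometimes report something else, mostly with a low value. They report only what shows in the picture. A call takes as long as a camera call.
- eyes.silhouettes(camera, query): "pixels" (420x560 bool, what is visible of it) and "bbox" ([centre column, centre row, width, height] in pixels, round what is visible of it).
The state is a dict: "t": time; "q": joint angles; "qd": joint speeds; "joint_efforts": joint torques, N m; "eef_pos": TCP position; "eef_rot": TCP orientation; "force": force on the tool from outside, world axes, zero at the start; "ft_torque": the same for the moment, N m; "gripper_width": finger opening in mm; "grip_force": force on a finger pad.
Only numpy, scipy, OpenCV 4.12 (cv2) and the standard library are available. Lean on these libraries where they do the work, as an engineer would, in place of code of your own. Each camera call takes 0.05 s, during which the arm holds its last target. There are 200 camera calls.

## Working session

There is one attempt and no reset: what is moved stays moved. The work goes in short steps, Python scripts to look and compute and a tool call to move; the robot and the scene stay as the last step left them, time stands still between calls to the robot, and variables do not carry over. Pictures are saved under pics/ and viewed, at most 10 in all, crops included, and the job is handed in when it is done.

Besides the shell and the picture viewer there is one more tool, called by a JSON object that holds its "name" and its "arguments". apply_moves: Moves the arm, as the interface text tells. Its arguments: {"type":"object","properties":{"series":{"type":"array","items":{"type":"array","items":{"type":"number"}}},"force":{"type":"number"}},"required":["series"]}

```bash
mkdir -p pics
cat > h.py <<'E'
import numpy as np, cv2
from bench import readout, eyes, r
from scipy.spatial.transform import Rotation as Ro
def cam(name):
    s=readout.observe(); p,d=eyes.camera(name); c=eyes.get_calibration(name)
    K=np.array(c["mtx"])
    if name=="wrist":
        T=np.array(c["tool_from_camera"]); W=np.eye(4); W[:3,:3]=Ro.from_quat(s["eef_rot"]).as_matrix(); W[:3,3]=s["eef_pos"]
        M=W@T
    else:
        M=np.eye(4); R=np.array(c["R"]); M[:3,:3]=R.T; M[:3,3]=-R.T@np.array(c["t"])
    return p,d,K,M
def cloud(d,K,M,mask):
    v,u=np.nonzero(mask&(d>0)); z=d[v,u]
    P=np.stack([(u-K[0,2])/K[0,0]*z,(v-K[1,2])/K[1,1]*z,z],1)
    return P@M[:3,:3].T+M[:3,3]
E
python3 - <<'E'
from h import *
s=readout.observe(); print(s["t"],s["eef_pos"],s["eef_rot"],s["gripper_width"],r.grip_point_offset)
ims=[]
for n in ("scene","side"):
    p,d,K,M=cam(n); ims.append(p); print(n,M[:3,3].round())
    for q in ("t_grip","pin_housing","push_handle","table_centre","stand","icon","swab_pot","tape","flat_brush"):
        for o in eyes.silhouettes(n,q)[:2]:
            P=cloud(d,K,M,o["pixels"])
            if len(P): print(q,round(o["confidence"],2),np.array(o["bbox"]).round(),len(P),np.median(P,0).round(),P.min(0).round(),P.max(0).round())
cv2.imwrite("pics/a.png",ims[0]);cv2.imwrite("pics/b.png",ims[1])
E
```

```text
0.0 [ 6.24403955e+02 -1.08860656e-01  2.01703277e+02] [ 7.07112089e-01  7.07100850e-01 -6.85200168e-04 -6.41892561e-04] 85.43375464346585 -18.700000000000003
scene [ 928. -685.  940.]
t_grip 0.46 [296. 184.  17.   8.] 129 [567.  80. 143.] [497.  73.   0.] [588. 200. 150.]
pin_housing 0.93 [267. 241. 146. 133.] 12051 [598. -97.  60.] [ 393. -257.   -5.] [748. 230. 150.]
push_handle 0.86 [268. 252. 148. 104.] 11160 [601. -99.  60.] [ 425. -257.   -1.] [748. 126. 129.]
table_centre 0.68 [267. 244. 146. 132.] 12062 [598. -98.  60.] [ 393. -257.   -5.] [748. 230. 150.]
table_centre 0.51 [294. 180.  17.  14.] 158 [566.  81. 142.] [470.  73.  -1.] [590. 235. 150.]
stand 0.88 [269. 244. 151. 133.] 12197 [597. -97.  60.] [ 402. -257.   -4.] [749. 240. 150.]
icon 0.61 [274. 241.  93.  80.] 4155 [593. -75.  91.] [ 473. -141.   55.] [684.  40.  98.]
swab_pot 0.72 [278. 171.  18.  28.] 322 [443. 188.  33.] [409.  -9.  -3.] [581. 231. 245.]
tape 0.98 [345. 206.  37.  31.] 663 [676. 173.  21.] [625. 128.  -2.] [723. 250.  30.]
flat_brush 0.58 [269. 243. 150. 132.] 12113 [597. -98.  60.] [ 422. -257
[... 385 characters left out ...]
 61.] [ 425. -410.   -1.] [800. 115. 151.]
table_centre 0.71 [286. 202. 157. 134.] 14294 [547.  -9.  61.] [ 425. -299.    0.] [796. 154. 151.]
stand 0.62 [287. 204. 161. 136.] 14074 [547.  -8.  61.] [ 425. -302.    2.] [792. 154. 151.]
icon 0.78 [276. 182. 106.  77.] 4725 [576. -45.  93.] [ 489. -171.   57.] [712.  19. 101.]
swab_pot 0.66 [247. 304.  38.  44.] 1219 [455. 202.  35.] [419. 162.   1.] [510. 238.  59.]
tape 0.76 [173. 247.  49.  46.] 1153 [667. 186.  23.] [621. 134.   1.] [723. 233.  29.]
tape 0.47 [285. 190. 162. 114.] 11737 [548. -35.  61.] [ 425. -403.   -1.] [804. 108. 139.]
flat_brush 0.62 [361. 150.  91.  32.] 516 [ 567. -343.    9.] [ 413. -373.    1.] [ 656. -236.   99.]
```

View pics/a.png

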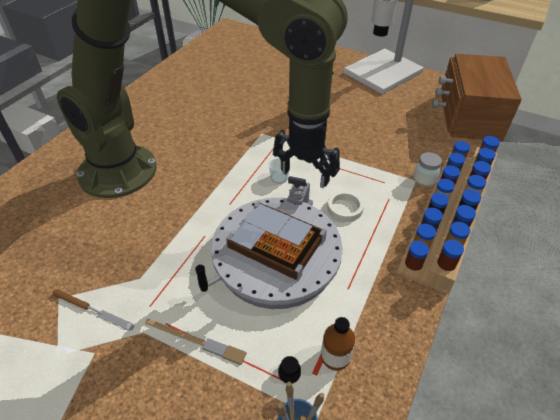

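View pics/b.png

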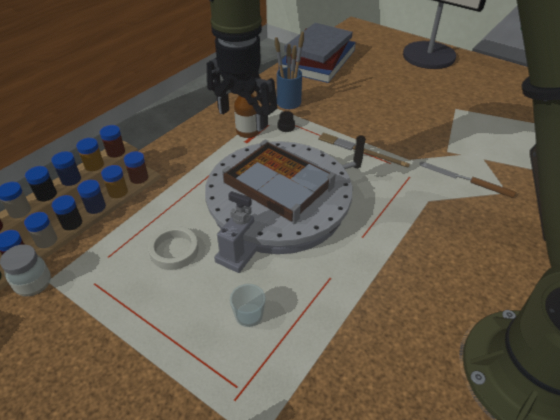

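Run:
```python
from h import *
from scipy.optimize import least_squares
for n,hb in (("scene",(190,258,215,295)),("side",(350,130,370,170))):
    p,d,K,M=cam(n)
    o=eyes.silhouettes(n,"table_centre")[0]
    P=cloud(d,K,M,o["pixels"]); D=P[(P[:,2]>54)&(P[:,2]<64)][:,:2]
    h=cv2.convexHull(D.astype(np.float32))[:,0]
    f=least_squares(lambda c:np.hypot(*(h-c).T)-162,D.mean(0),loss="soft_l1",f_scale=2)
    c=f.x; print(n,"centre",c.round(1),"res",np.sort(f.fun).round(1)[::max(1,len(h)//8)])
    T=P[(P[:,2]>130)&(np.hypot(*(P[:,:2]-c).T)<200)]
    T=T[T[:,2]<153]
    m=np.median(T[:,:2],0);print("T",len(T),m.round(1),np.hypot(*(m-c)).round(1),np.degrees(np.arctan2(*(m-c)[::-1])).round(1),T[:,2].max())
    mk=np.zeros(d.shape,bool);mk[hb[1]:hb[3],hb[0]:hb[2]]=1
    mk&=p.max(2)<60
    H=cloud(d,K,M,mk);H=H[(H[:,2]>60)&(H[:,2]<135)]
    m=np.median(H[:,:2],0);print("H",len(H),m.round(1),np.hypot(*(m-c)).round(1),np.degrees(np.arctan2(*(m-c)[::-1])).round(1),H[:,2].max())
    for q in ("tape","swab_pot","flat_brush"):
        for o in eyes.silhouettes(n,q)[:1]:
            X=cloud(d,K,M,o["pixels"]);X=X[X[:,2]>6] if q!="flat_brush" else X
            print(q,np.percentile(X,[5,50,95],axis=0).round().tolist())
```

```text
scene centre [586.6 -63. ] res [-3.4 -0.6 -0.5 -0.3 -0.1  0.   0.2  0.5 42.6]
T 124 [569.   80.9] 145.0 97.0 151.2586525971841
H 178 [ 500.5 -250.4] 206.2 -114.7 127.88735502902603
tape [[632.0, 132.0, 8.0], [676.0, 170.0, 22.0], [718.0, 222.0, 27.0]]
swab_pot [[425.0, 173.0, 10.0], [443.0, 188.0, 35.0], [478.0, 228.0, 55.0]]
flat_brush [[434.0, -362.0, 4.0], [582.0, -347.0, 8.0], [648.0, -326.0, 11.0]]
side centre [586.9 -57.9] res [-5.  -1.1 -0.8 -0.5 -0.   1.8  4.6 43.6]
T 231 [563.9  90.1] 149.8 98.9 152.70183988071915
H 203 [ 491.  -235.9] 202.2 -118.3 129.2101952438361
tape [[625.0, 143.0, 8.0], [668.0, 187.0, 23.0], [714.0, 230.0, 27.0]]
swab_pot [[423.0, 180.0, 7.0], [454.0, 203.0, 36.0], [477.0, 235.0, 57.0]]
flat_brush [[428.0, -357.0, 5.0], [573.0, -343.0, 9.0], [644.0, -322.0, 12.0]]
```

{"name": "apply_moves", "arguments": {"series": [[4.25, -2.9, -1.0, 0, 100], [4.25, -2.95, 0, 0, 100], [0, 0, 0, 0.18, 100], [0, 0, 0, 0.18, 100], [0, 0, 0, 0.18, 100], [0, 0, 0, 0.18, 100], [0, 0, 0, 0.18, 100], [0, 0, 0, 0.18, 100], [0, 0, 0, 0.18, 100], [0, 0, 0, 0.17, 100]]}}

```text
t: 2.75
eef_pos: [566.5, 85.1, 212.6]
eef_rot: [0.998, 0.068, 0.0, -0.0]
force: [-0.0, 0.2, 0.1]
gripper_width: 85.5
grip_force: 0.0
```

{"name": "apply_moves", "arguments": {"series": [[0, 0, 0, 0, 60], [0, 0, 0, 0, 60], [0, 0, 0, 0, 60]]}}

```text
t: 3.12
eef_pos: [566.5, 84.9, 212.6]
eef_rot: [0.997, 0.071, -0.0, -0.0]
force: [-0.2, 0.4, -0.8]
gripper_width: 51.0
grip_force: 0.0
```

Run:
```python
from h import *
s=readout.observe(); print(s["t"],s["eef_pos"],s["gripper_width"],s["q"],Ro.from_quat(s["eef_rot"]).as_matrix().round(3))
p,d,K,M=cam("wrist"); cv2.imwrite("pics/c.png",p)
for n in ("wrist","side","scene"):
    if n!="wrist": p,d,K,M=cam(n)
    for o in eyes.silhouettes(n,"t_grip")[:2]:
        P=cloud(d,K,M,o["pixels"]); P=P[(P[:,2]>135)&(P[:,2]<160)]
        print(n,o["confidence"],np.array(o["bbox"]).round(),len(P))
        if len(P)>10:
            (c,sz,a)=cv2.minAreaRect(P[:,:2].astype(np.float32)); print(np.round(c,1),np.round(sz,1),a,np.median(P,0).round(1))
```

```text
3.125 [566.47929025  84.91837662 212.57825537] 51.04758460080287 [-0.25265805  0.414333    0.09202526  1.62888742 -0.04161303  1.10032773
 -1.57751998] [[ 0.99   0.142 -0.   ]
 [ 0.142 -0.99   0.   ]
 [-0.    -0.    -1.   ]]
wrist 0.76 [282. 208.  16.  62.] 909
[564.9  84.6] [46.2 12. ] 11.422019004821777 [567.1  84.9 147.5]
side 0.71 [239. 204.  22.  26.] 205
[565.5  88. ] [46.9 13.1] 14.155200004577637 [563.   89.5 147.2]
side 0.61 [173. 248.  48.  46.] 0
scene 0.56 [296. 183.  18.  11.] 114
[566.7  82.7] [44.6 16.7] 17.722978591918945 [567.9  80.7 145.4]
scene 0.24 [270. 252. 146. 112.] 0
```

View pics/c.png

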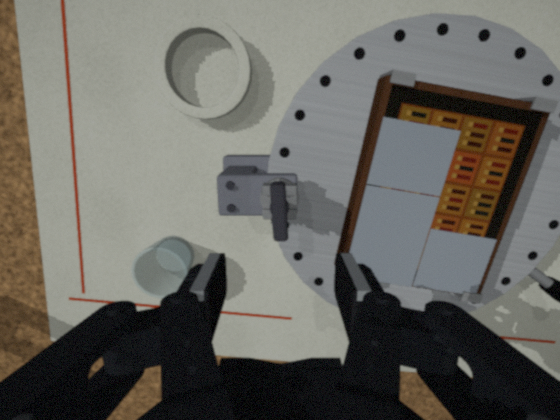

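{"name": "apply_moves", "arguments": {"series": [[-0.15, 0, 2.0, -0.05, 60], [0, 0, 3.5, 0, 60], [0, 0, 3.5, 0, 60], [0, 0, 0, 0, 60], [0, 0, 0, 0, 0], [0, 0, 0, 0, 0], [0, 0, 0, 0, 0], [0, 0, 0, 0, 0], [0, 0, 0, 0, 0]], "force": 50}}

```text
t: 4.55
eef_pos: [565.1, 84.8, 122.8]
eef_rot: [0.995, 0.095, 0.0, -0.0]
force: [1.7, -0.2, 0.1]
gripper_width: 0.3
grip_force: 0.0
```

Run:
```python
from h import *
s=readout.observe(); print(s["t"],s["eef_pos"],s["gripper_width"],s["force"])
a=[cv2.resize(cam(n)[0][y-75:y+75,x-70:x+70],(400,428)) for n,x,y in (("side",240,190),("scene",296,180))]
cv2.imwrite("pics/d.png",np.hstack(a)); cv2.imwrite("pics/e.png",cam("wrist")[0])
```

```text
4.55 [565.06242806  84.80892018 122.80329593] 0.32960427948326354 [ 1.66462932 -0.22006332  0.13560468]
```

View pics/d.png

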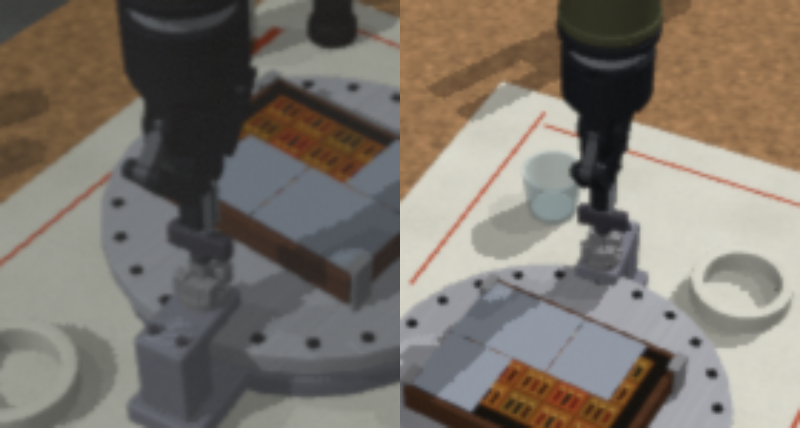

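View pics/e.png

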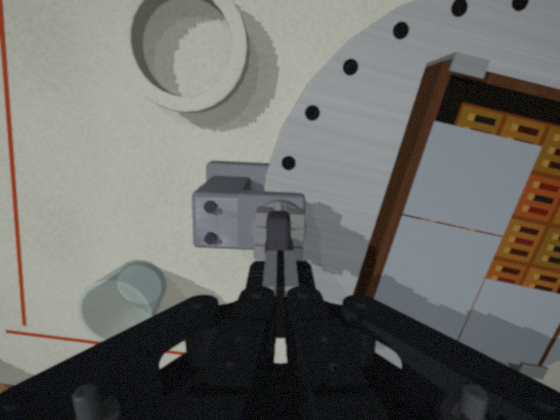

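Run:
```python
from h import *
for n in ("side","scene","wrist"):
    p,d,K,M=cam(n); c=M.copy(); R=M[:3,:3].T
    P=cloud(d,K,M,np.ones_like(d,bool))
    B=P[(abs(P[:,0]-565)<45)&(abs(P[:,1]-85)<45)&(P[:,2]>114)&(P[:,2]<200)]
    print(n,len(B))
    for z in range(114,190,6):
        S=B[(B[:,2]>=z)&(B[:,2]<z+6)]
        if len(S): print(z,len(S),S[:,:2].min(0).round(),S[:,:2].max(0).round(),np.median(S[:,:2],0).round())
    if n!="wrist":
        x,y=(240,190) if n=="side" else (296,180)
        cv2.imwrite(f"pics/f_{n}.png",cv2.resize(p[y-30:y+40,x-35:x+35],(400,400),interpolation=cv2.INTER_CUBIC))
cv2.imwrite("pics/f.png",np.hstack([cv2.imread("pics/f_side.png"),cv2.imread("pics/f_scene.png")]))
```

```text
side 453
114 23 [552.  72.] [578. 103.] [563.  91.]
120 6 [561.  85.] [567.  92.] [562.  90.]
126 20 [558.  86.] [579.  94.] [563.  92.]
132 40 [543.  77.] [586.  96.] [563.  91.]
138 51 [543.  81.] [587.  97.] [560.  91.]
144 93 [543.  77.] [588.  96.] [561.  90.]
150 20 [547.  81.] [585.  96.] [560.  89.]
156 18 [554.  75.] [567.  98.] [557.  88.]
162 35 [554.  71.] [568. 100.] [556.  92.]
168 32 [553.  79.] [569. 100.] [557.  95.]
174 37 [554.  80.] [569. 100.] [557.  96.]
180 26 [553.  76.] [564. 100.] [556.  90.]
186 17 [553.  77.] [559.  98.] [557.  87.]
scene 229
114 10 [557.  67.] [583.  81.] [570.  78.]
120 7 [562.  76.] [573.  85.] [569.  79.]
126 9 [544.  75.] [573.  80.] [564.  79.]
132 30 [549.  75.] [587.  86.] [569.  80.]
138 32 [547.  72.] [589.  87.] [568.  79.]
144 48 [543.  74.] [590.  93.] [573.  82.]
150 9 [548.  77.] [575.  80.] [564.  77.]
156 10 [556.  71.] [577.  92.] [574.  78.]
162 16 [556.  70.] [576.  90.] [570.  73.]
168 24 [556.  67.] [577.  90.] [572.  73.]
174 13 [562.  68.] [576.  89.] [571.  74.]
180 6 [559.  70.] [576.  80.] [572.  72.]
186 1 [575.  93.] [575.  93.] [575.  93.]
wrist 5443
120 4 [567.  78.] [570.  92.] [569.  79.]
126 46 [562.  77.] [571.  93.] [567.  79.]
132 63 [583.  83.] [588.  94.] [587.  89.]
138 80 [584.  83.] [588.  94.] [587.  89.]
144 764 [570.  81.] [588.  94.] [580.  88.]
150 35 [573.  80.] [581.  92.] [575.  85.]
156 258 [568.  71.] [577.  98.] [574.  85.]
162 368 [568.  72.] [577.  98.] [574.  86.]
168 395 [568.  72.] [577.  98.] [574.  86.]
174 455 [568.  72.] [576.  98.] [574.  86.]
180 331 [568.  72.] [577.  98.] [575.  86.]
186 712 [553.  68.] [578. 100.] [571.  84.]
```

View pics/f.png

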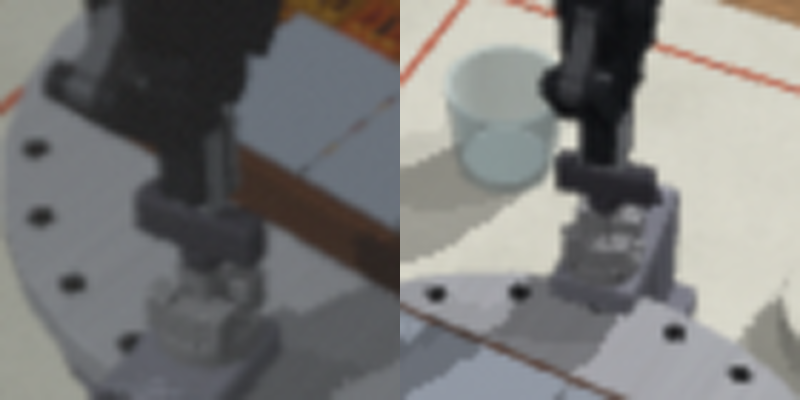

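{"name": "apply_moves", "arguments": {"series": [[0, 0, -0.5, 0, 0], [0, 0, 0, 0, 0], [0, 0, 0, 0, 0]]}}

```text
t: 5.22
eef_pos: [565.1, 84.8, 127.7]
eef_rot: [0.995, 0.095, 0.0, -0.0]
force: [0.2, -0.5, -0.0]
gripper_width: 0.5
grip_force: 0.0
```

Run:
```python
from h import *
p,d,K,M=cam("wrist"); s=readout.observe(); print(s["force"],s["gripper_width"])
Ti=np.linalg.inv(np.array(eyes.get_calibration("wrist")["tool_from_camera"]))
P=cloud(d,K,M,np.ones_like(d,bool)); 
W=np.eye(4); W[:3,:3]=Ro.from_quat(s["eef_rot"]).as_matrix(); W[:3,3]=s["eef_pos"]
T=(P-W[:3,3])@W[:3,:3]
B=T[(abs(T[:,0])<40)&(abs(T[:,1])<40)&(T[:,2]>-80)&(T[:,2]<15)]
for z in range(-80,15,5):
    S=B[(B[:,2]>=z)&(B[:,2]<z+5)]
    if len(S): print(z,len(S),S[:,:2].min(0).round(),S[:,:2].max(0).round())
c=p[190:340,190:370]; cv2.imwrite("pics/g.png",cv2.convertScaleAbs(cv2.resize(c,None,fx=4,fy=4,interpolation=cv2.INTER_CUBIC),alpha=1.8))
```

```text
[ 0.76899135  0.3874278  -0.00625535] -0.12773987973928128
-80 1940 [-13. -34.] [14. 35.]
-75 871 [-13. -29.] [13. 31.]
-70 666 [-12. -17.] [12. 18.]
-65 248 [-11. -12.] [11. 14.]
-60 357 [  5. -13.] [11. 15.]
-55 378 [  5. -13.] [11. 15.]
-50 325 [  5. -13.] [11. 15.]
-45 300 [  5. -12.] [11. 14.]
-40 235 [  5. -13.] [11. 14.]
-35 78 [  5. -10.] [11. 11.]
-25 334 [ 5. -5.] [22.  5.]
-20 518 [ 4. -6.] [23.  6.]
-15 58 [20. -6.] [23.  6.]
-10 54 [20. -6.] [23.  6.]
-5 49 [-4. -8.] [23.  8.]
0 5 [ 2. -7.] [4. 8.]
10 64 [-13. -14.] [16. 15.]
```

View pics/g.png

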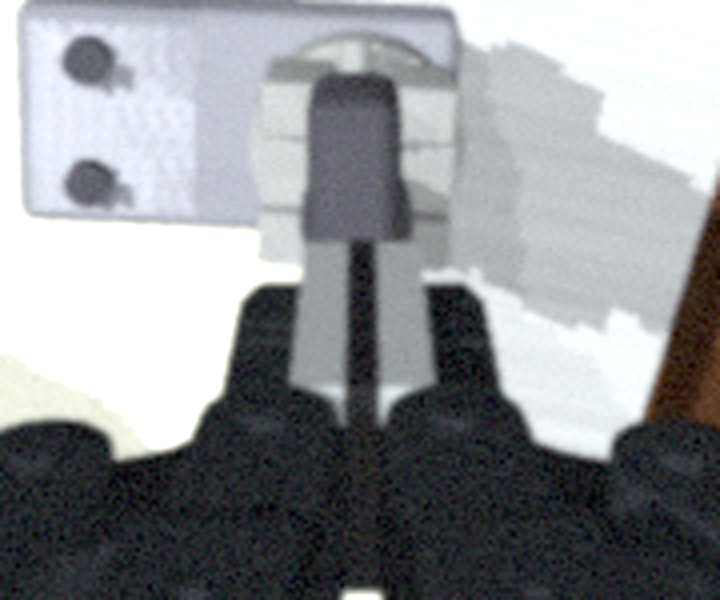

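{"name": "apply_moves", "arguments": {"series": [[0, 0, 0, 0, 55], [0, 0, 0, 0, 55], [0, 0, 0, 0, 55], [0, 0, 1.8, 0, 55], [0, 0, 1.8, 0, 55], [0, 0, 0, 0, 55], [0, 0, 0, 0, 0], [0, 0, 0, 0, 0], [0, 0, 0, 0, 0], [0, 0, 0, 0, 0]], "force": 50}}

```text
t: 6.52
eef_pos: [565.5, 85.5, 92.5]
eef_rot: [0.995, 0.095, 0.001, -0.0]
force: [-2.2, 2.4, 6.6]
gripper_width: 12.5
grip_force: 48.8
```

{"name": "apply_moves", "arguments": {"series": [[0, 0, -0.8, 0, 0], [0, 0, -0.75, 0, 0], [0, 0, 0, 0, 0]]}}

```text
t: 6.9
eef_pos: [565.0, 85.3, 107.0]
eef_rot: [0.995, 0.095, -0.0, -0.0]
force: [4.1, 4.5, -11.8]
gripper_width: 12.7
grip_force: 48.7
```

Run:
```python
from h import *
s=readout.observe(); print(s["t"],s["eef_pos"],s["gripper_width"],s["force"])
for n in ("side","scene"):
    p,d,K,M=cam(n)
    for o in eyes.silhouettes(n,"t_grip")[:1]:
        P=cloud(d,K,M,o["pixels"]); P=P[(P[:,2]>120)&(abs(P[:,0]-565)<30)]; print(n,o["confidence"],np.percentile(P[:,2],[5,50,80,95]))
```

```text
6.9 [564.96918748  85.3136157  106.97350401] 12.731372486968151 [  4.06477107   4.54953757 -11.76382018]Traceback (most recent call last):
  File "<stdin>", line 6, in <module>
    return _quantile_unchecked(
        a, q, axis, out, overwrite_input, method, keepdims, weights)
    return _ureduce(a,
                    func=_quantile_ureduce_func,
    ...<5 lines>...
                    overwrite_input=overwrite_input,
                    method=method)
    r = func(a, **kwargs)
    result = _quantile(arr,
                       quantiles=q,
    ...<2 lines>...
                       out=out,
                       weights=wgt)
    slices_having_nans = np.isnan(arr[-1, ...])
                                  ~~~^^^^^^^^^
IndexError: index -1 is out of bounds for axis 0 with size 0
```

{"name": "apply_moves", "arguments": {"series": [[0, 0, -0.1, 0, 0], [0, 0, 0, -0.175, 0], [0, 0, 0, -0.175, 0], [0, 0, 0, -0.175, 0], [0, 0, 0, -0.175, 0], [0, 0, 0, -0.175, 0], [0, 0, 0, -0.175, 0], [0, 0, 0, -0.175, 0], [0, 0, 0, -0.175, 0], [0, 0, 0, -0.175, 0]]}}

```text
t: 8.35
eef_pos: [565.4, 85.0, 107.5]
eef_rot: [0.633, 0.774, 0.0, -0.0]
force: [4.3, 4.5, -11.3]
gripper_width: 12.4
grip_force: 48.8
```

{"name": "apply_moves", "arguments": {"series": [[0, 0, 0, 0, 0], [0, 0, 0, 0, 0]]}}

```text
t: 8.6
eef_pos: [565.4, 85.0, 107.5]
eef_rot: [0.635, 0.773, 0.0, -0.0]
force: [4.6, 4.8, -12.4]
gripper_width: 12.6
grip_force: 48.8
```

{"name": "apply_moves", "arguments": {"series": [[0, 0, 0.3, 0, 0], [0, 0, 0.3, 0, 0], [0, 0, 0, 0, 0]]}}

```text
t: 8.98
eef_pos: [565.5, 85.0, 102.5]
eef_rot: [0.635, 0.773, 0.001, 0.0]
force: [0.9, 4.4, -2.6]
gripper_width: 12.1
grip_force: 49.6
```

{"name": "apply_moves", "arguments": {"series": [[0, 0, 0, 0, 20], [0, 0, 0, 0, 40], [0, 0, 0, 0, 55], [0, 0, 0, 0, 55], [0, 0, -2, 0, 55], [0, 0, -4, 0, 55], [0, 0, -4, 0, 55], [0, 0, 0, 0, 55]]}}

```text
t: 9.98
eef_pos: [566.7, 85.2, 205.3]
eef_rot: [0.635, 0.772, 0.002, 0.002]
force: [1.0, -0.1, 0.2]
gripper_width: 47.1
grip_force: 0.0
```

Run:
```python
from h import *
s=readout.observe(); print(s["t"],s["eef_pos"],s["gripper_width"],s["force"])
for n in ("wrist","side","scene"):
    p,d,K,M=cam(n)
    P=cloud(d,K,M,np.ones_like(d,bool)); P=P[(P[:,2]>141)&(P[:,2]<165)&(np.hypot(P[:,0]-565,P[:,1]-85)<30)]
    c,sz,a=cv2.minAreaRect(P[:,:2].astype(np.float32)); print(n,len(P),np.round(c,1),np.round(sz,1),round(a,1),np.percentile(P[:,2],[5,50,95]).round(1))
    q=P[P[:,2]>150]; u,w,v=np.linalg.svd((q-q.mean(0))[:,:2],full_matrices=False); print(np.degrees(np.arctan2(v[0,1],v[0,0])))
```

```text
9.975 [566.73290647  85.2149486  205.26531107] 47.12551331126495 [ 0.98021339 -0.09394716  0.23233528]
wrist 1054 [565.9  85.6] [13.8 45.2] 11.8 [153.7 157.1 158.3]
-78.06262237296362
side 205 [564.1  87.6] [14.  47.2] 10.5 [143.8 156.8 160.3]
100.09843512504953
scene 85 [566.8  83. ] [11.9 49.3] 14.0 [145.5 156.8 159.1]
-77.33387613580629
```

{"name": "apply_moves", "arguments": {"series": [[-4.57, -2.86, 0, 0, 0], [-4.57, -2.86, 0, 0, 0], [-4.57, -2.86, 0, 0, 0], [-4.57, -2.86, 0, 0, 0], [-4.57, -2.86, 0, 0, 0], [-4.57, -2.86, 0, 0, 0], [0, 0, 0, 0.18, 0], [0, 0, 0, 0.18, 0], [0, 0, 0, 0.18, 0], [0, 0, 0, 0.18, 0]]}}

```text
t: 11.38
eef_pos: [448.9, -217.3, 200.7]
eef_rot: [0.868, 0.497, -0.001, -0.001]
force: [-0.6, -0.3, -0.1]
gripper_width: 0.1
grip_force: 0.0
```

{"name": "apply_moves", "arguments": {"series": [[0, 0, 0, 0.18, 0], [0, 0, 0, 0, 0], [0, 0, 0, 0, 0]]}}

```text
t: 11.75
eef_pos: [449.4, -217.3, 201.4]
eef_rot: [0.907, 0.421, -0.0, -0.0]
force: [0.1, 0.4, 0.2]
gripper_width: 0.1
grip_force: 0.0
```

Run:
```python
from h import *
s=readout.observe(); print(s["t"],s["eef_pos"],s["gripper_width"],s["q"]); x=Ro.from_quat(s["eef_rot"]).as_matrix(); print(np.degrees(np.arctan2(x[1,1],x[0,1])))
for n in ("wrist","side","scene"):
    p,d,K,M=cam(n)
    if n=="wrist": cv2.imwrite("pics/w.png",p)
    P=cloud(d,K,M,np.ones_like(d,bool)); a=(np.abs(P[:,0]-497)<35)&(np.abs(P[:,1]+244)<35)
    Q=P[a&(P[:,2]>70)&(P[:,2]<135)]
    print(n,len(Q),np.median(Q,0).round(1),(Q[:,:2].min(0)+Q[:,:2].max(0))/2,np.ptp(Q,0))
    Q=Q[Q[:,2]>120]
    if len(Q): print(" top",len(Q),Q.mean(0).round(1),np.ptp(Q,0))
    B=P[(P[:,2]>160)&(np.hypot(P[:,0]-s["eef_pos"][0],P[:,1]-s["eef_pos"][1])<45)]
    if len(B): print(" lowest finger",np.percentile(B[:,2],[0,1,5]))
```

```text
11.75 [ 449.41991613 -217.28555545  201.42090915] 0.0924619692355868 [ 0.50481001  0.31216853 -0.13977341  1.82483654  0.05059901  1.00938906
 -0.35627081]
-40.16253932862058
wrist 798 [ 494.3 -240.2  120. ] [ 494.11050856 -244.84473195] [21.01648816 21.11584217 56.16276   ]
 top 395 [ 494.3 -244.2  122.8] [19.58131977 18.60278526  6.2323024 ]
 lowest finger [231.87516474 243.24919072 267.28366246]
side 203 [ 491.8 -236.4  101.3] [ 494.60203876 -241.14285842] [20.26914289 20.76236545 58.36766052]
 top 46 [ 493.6 -239.4  124. ] [20.26914289 17.91401462  8.0524429 ]
 lowest finger [232.89146587 241.96868892 265.81283416]
scene 176 [ 500.2 -250.4  106. ] [ 494.69958678 -246.87901102] [22.99020335 18.66588095 55.49172414]
 top 46 [ 496.5 -246.6  123.1] [19.86787286 17.18344863  6.00023788]
 lowest finger [229.70012269 277.99986189 357.09611455]
```

View pics/w.png

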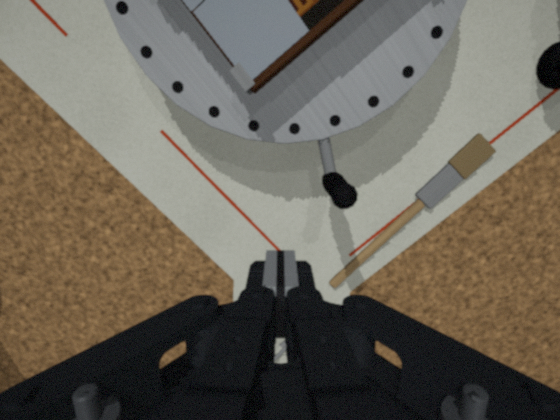

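{"name": "apply_moves", "arguments": {"series": [[0, 0, 4.6, 0, 0], [0, 0, 4.6, 0, 0], [0, 0, 4.6, 0, 0], [0, 0, 0, 0, 0], [0.01, 0.615, 0, -0.03, 0], [0.01, 0.615, 0, -0.03, 0], [0.01, 0.615, 0, -0.03, 0], [0.01, 0.615, 0, -0.03, 0], [0.01, 0.615, 0, -0.03, 0], [0.01, 0.615, 0, -0.03, 0]]}}

```text
t: 13.15
eef_pos: [476.5, -237.4, 63.7]
eef_rot: [0.866, 0.5, -0.002, -0.003]
force: [-13.7, 6.4, 10.2]
gripper_width: -0.1
grip_force: 7.6
```

{"name": "apply_moves", "arguments": {"series": [[0.01, 0.615, 0, -0.03, 0], [0.01, 0.615, 0, -0.03, 0], [0.01, 0.615, 0, -0.03, 0], [0.01, 0.615, 0, -0.03, 0], [0, 0, 0, 0, 0]]}}

```text
t: 13.78
eef_pos: [503.4, -250.0, 64.3]
eef_rot: [0.835, 0.551, 0.001, 0.001]
force: [-0.5, -0.1, -0.5]
gripper_width: -0.0
grip_force: 0.0
```

```bash
cat > k.py <<'E'
from h import *
s=readout.observe(); e=np.array(s["eef_pos"]); c=np.array([587,-62.])
A=lambda v:np.degrees(np.arctan2(v[1],v[0])).round(1)
print(s["t"],e.round(1),s["force"],"finger ang",A(e[:2]-c),np.hypot(*(e[:2]-c)).round(1))
for n in ("wrist","side","scene"):
    p,d,K,M=cam(n); P=cloud(d,K,M,p.max(2)<70); R=P[:,:2]-c; rr=np.hypot(*R.T)
    Q=R[(rr>185)&(rr<222)&(P[:,2]>65)&(P[:,2]<92)&(R[:,1]<0)]
    if len(Q)>3: m=np.median(Q,0); print(n,len(Q),"handle",A(m),np.hypot(*m).round(1))
    P=cloud(d,K,M,np.ones_like(d,bool)); Q=P[(P[:,2]>141)&(P[:,2]<165)&(np.hypot(P[:,0]-565,P[:,1]-85)<30)]
    if len(Q)>20: print(n,"T top",np.percentile(Q[:,2],[50,95]).round(1))
E
python3 k.py
```

```text
13.775 [ 503.4 -250.    64.3] [-0.46720887 -0.14878448 -0.50738709] finger ang -114.0 205.7
wrist 714 handle -105.8 196.8
side 76 handle -104.8 196.4
side T top [156.6 160.3]
scene 65 handle -99.6 210.9
scene T top [156.3 159.9]
```

{"name": "apply_moves", "arguments": {"series": [[0.01, 0.615, 0, -0.03, 0], [0.01, 0.615, 0, -0.03, 0], [0.01, 0.615, 0, -0.03, 0], [0.01, 0.615, 0, -0.03, 0], [0.01, 0.615, 0, -0.03, 0], [0.01, 0.615, 0, -0.03, 0], [0.01, 0.615, 0, -0.03, 0], [0.01, 0.615, 0, -0.03, 0], [0.01, 0.615, 0, -0.03, 0], [0, 0, 0, 0, 0]]}}

```text
t: 15.18
eef_pos: [556.4, -264.0, 64.1]
eef_rot: [0.753, 0.658, 0.001, 0.0]
force: [1.0, 0.1, -1.4]
gripper_width: 0.0
grip_force: 0.0
```

```bash
python3 k.py
```

```text
15.175 [ 556.4 -264.    64.1] [ 0.97310136  0.06801334 -1.37349969] finger ang -98.6 204.4
wrist 696 handle -90.2 196.0
side 72 handle -88.2 196.4
side T top [157.1 160.1]
scene 64 handle -85.3 212.8
scene T top [156.8 159.4]
```

{"name": "apply_moves", "arguments": {"series": [[0.01, 0.615, 0, -0.03, 0], [0.01, 0.615, 0, -0.03, 0], [0.01, 0.615, 0, -0.03, 0], [0.01, 0.615, 0, -0.03, 0], [0.01, 0.615, 0, -0.03, 0], [0.01, 0.615, 0, -0.03, 0], [0.01, 0.615, 0, -0.03, 0], [0.01, 0.615, 0, -0.03, 0], [0.01, 0.615, 0, -0.03, 0], [0, 0, 0, 0, 0]]}}

```text
t: 16.58
eef_pos: [611.4, -263.5, 64.0]
eef_rot: [0.657, 0.754, 0.001, 0.0]
force: [-0.3, 0.1, -0.3]
gripper_width: 0.4
grip_force: 0.0
```

```bash
python3 k.py
```

```text
16.575 [ 611.4 -263.5   64. ] [-0.30695191  0.078415   -0.32873767] finger ang -83.1 203.0
wrist 707 handle -74.3 195.8
side 71 handle -72.4 194.1
side T top [157.  160.4]
scene 63 handle -71.1 213.8
scene T top [156.7 159.3]
```

Third click reached, with the finger free of the handle. I'll back off, lift and check.

{"name": "apply_moves", "arguments": {"series": [[0, -1.5, 0, 0, 0], [0, -1.0, 0, 0, 0], [0, 0, -4, 0, 0], [0, 0, -5, 0, 0], [0, 0, -5, 0, 0], [0, 0, 0, 0, 0], [0, 0, 0, 0, 0], [0, 0, 0, 0, 0]]}}

```text
t: 17.73
eef_pos: [584.6, -267.5, 202.6]
eef_rot: [0.658, 0.753, -0.0, -0.001]
force: [-0.4, 0.2, -0.5]
gripper_width: 0.1
grip_force: 0.0
```

```bash
python3 k.py
python3 - <<'E'
from h import *
for n in ("side","scene"):
    p,d,K,M=cam(n)
    P=cloud(d,K,M,np.ones_like(d,bool)); R=P[:,:2]-[587,-62]; rr=np.hypot(*R.T)
    Q=R[(rr>180)&(rr<230)&(P[:,2]>70)&(P[:,2]<130)&(R[:,1]<0)]; m=(Q.min(0)+Q.max(0))/2
    print(n,np.degrees(np.arctan2(m[1],m[0])),np.ptp(Q,0))
    cv2.imwrite(f"pics/z_{n}.png",p[100:330,120:420])
cv2.imwrite("pics/z.png",np.hstack([cv2.imread("pics/z_side.png"),cv2.imread("pics/z_scene.png")]))
E
```

```text
17.725 [ 584.6 -267.5  202.6] [-0.35972327  0.16661446 -0.52950337] finger ang -90.7 205.6
wrist 183 handle -73.8 196.4
side 65 handle -72.5 194.8
side T top [157.1 160.5]
scene 65 handle -71.2 213.6
scene T top [156.7 159.5]
side -71.64746426663078 [20.17650784 18.63456212]
scene -72.0108658604579 [21.29994903 20.91154365]
```

View pics/z.png

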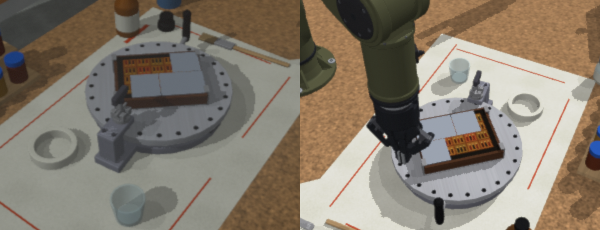

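The pictures show the disc turned 45°. The handle is at about -72°, against -117° at the start. The T-bar is crosswise and up, with its top at 157 mm, and the pot, tape and brush look undisturbed.

```bash
python3 -c "
from bench import hand_in
print(hand_in())"
```

```text
the job is handed in; nothing more can be done
None
```

The job is handed in, though `hand_in()` returned no verdict: by the cameras the lock pin is parked up in its rest notch (about 10 mm lift, turned about 90°), the turntable rests in the third click (45° counter-clockwise), the arm is clear, and the pot, tape and brush look undisturbed.

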